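Hold the set-screw collar on the shaft's flat

TASK

Turn the shaft in the wooden bearing blocks (roll it under your fingertips) until the flat milled along its thin stepped end faces straight up, and press your fingertips down on that flat to feel that it lies level. Then lift the collar with the set screw out of the V-trough, screw upwards, and slip it over the shaft end until it is fully home against the shoulder; leave the plain spacer ring and the other things on the bench alone. Finish holding: keep your grip on the collar and keep pressing it down, so that the tip of its set screw bears on the upturned flat; do not let go.

Things in the scene. Friction and masses are not known exactly. Their poses are not given: they have to be found in the camera images.
- flat_end: thin stepped end of the steel shaft, 20 mm diameter, 45 mm long (last 4 mm tapered), one flat 17 mm wide milled along it, 5 mm from the axis. Origin: on the shaft axis (80 mm above the table) at the shoulder, where it steps up to 30 mm diameter. y: along the shaft from the free tip (y = -45 mm) to the shoulder and blocks. z: square out of the flat. Turns with the shaft about y, without end stops
- shaft_mid (a point): point on the shaft's axis, 80 mm above the table, in the middle of the 120 mm open span between the bearing blocks; the bare round shaft is 30 mm in diameter there. Fixed to the jig, does not turn: y along the shaft away from the flatted end, z up. The shaft turns freely under about 2 N at its rim and stays where it is left
- jig: the jig, fixed to the table: walnut board 150 x 245 x 18 mm with two wooden bearing blocks, each 66 mm across the shaft, 30 mm thick, tops 104 mm above the table. Origin on the table under the shaft; y along the shaft away from the flatted end, which overhangs the board. 25 mm of 30 mm shaft stand clear between the shoulder and the first block; a 67 mm belt pulley sits at the other end
- collar_c (a point): centre of the steel set-screw collar: ring of 40 mm outer diameter, 22 mm bore, 16 mm wide, 0.12 kg. y: along its bore (either way round fits); z: out through the set screw. Starts on edge in the V-trough, bore level along the trough, screw straight up, centre 40 mm above the table. Of the two rings in the trough, 72 mm apart, it is the one with the screw
- set_screw: the collar's set screw, 6 mm diameter, fixed in it: stands 5 mm proud of the rim, and its tip reaches into the bore to 6.5 mm from the collar's centre, so that the collar passes over the shaft end only with the screw over the flat; with the collar centred on the shaft the tip is 1.5 mm clear of the flat. Origin at the collar's centre, z along the screw outwards
- spacer_c (a point): centre of the plain spacer ring, not to be used: steel, 40 mm outer diameter, 29 mm bore, 24 mm wide, no screw. Stands in the V-trough beside the collar
- trough: beech V-trough that holds both rings on edge: 36 mm wide, 160 mm long, 30 mm high at its edges, on a plywood foot 70 x 175 x 8 mm; fixed. Origin under its centre, y axis along the V
- nut: bystander: large hexagonal steel nut, 46 mm across flats, 24 mm high, lying flat; origin under its centre
- hex_key: bystander: small dark L-shaped hex key, 80 x 26 mm, 6 mm thick, lying on the jig board in front of the shaft; origin under the middle of its long leg
- offcut: bystander: strip of wood, 160 x 22 x 12 mm; origin under its centre
- screwdriver: bystander: screwdriver, 200 mm long, lying on the bench; origin under it, handle to -x
- tin: bystander: open metal tin, 70 mm diameter, 70 mm high; origin under its centre
- dowel: bystander: short wooden dowel standing on end, 18 mm diameter, 50 mm high; origin under its centre
- square: bystander: try square lying flat, wooden stock 100 x 20 x 14 mm with a 150 mm steel blade; origin under the middle of the stock
Mind the look-alikes: they are no part of the job. Of the things that look like the trough, the middle-sized one is meant.

How it is judged:
By the outcome, as a careful person would: the job done as asked, in the order asked, and still so for the second after the job is handed in, while the arm keeps its last pose, push and grip.
It also fails if it takes over 72 s, if anything falls off the work surface, if the arm or the gripper's body presses on something with over 40 N, if the wrist force passes 120 N, or if a joint passes its speed limit or range.

ROBOT

A 6-joint arm with a two-finger parallel gripper is mounted at the origin on the work surface. World frame = base frame: x ahead of the robot, y to its left, z up, the work surface at z = 0. Lengths are in m, angles in rad, forces in N, time in s.
With the tool pointing down it reaches from about 0.3 to 0.825 m from the base axis. Payload 5.4 kg.
Tool frame: the origin (TCP) lies at the very end of the fingers, on their centre line; the grasp point (between the pads) lies 19 mm behind it; z points along the fingers, x is the direction in which the jaws open and shut, and the axes are right-handed (so a half turn about z gives the same grasp; the last joint's range is limited). The gripper opens to 92 mm and grips with 3 to 60 N. Pads are 20 mm wide; open, the fingers measure 128 mm over their backs; the gripper's body (75 mm by 189 mm) begins 69 mm behind the grasp point.
Start: joints at [0.998, 0.158, 1.597, -0, 1.386, -0.21], TCP at [0.204, 0.538, 0.215] pointing down, gripper open.
Joint ranges: [-2.91, 2.91], [-0.94, 2.29], [0.18, 2.7], [-1.29, 4.43], [0.17, 2.64], [-3, 3]. Speed limits (rad/s): [2.57, 2.57, 3.14, 3.14, 3.14, 3.14].

INTERFACE

Orientations are given as a rotation vector (axis times angle).
In Python, from workcell import bot gives the robot as it stands. Calls block until the motion is done:
- bot.goto(position, orientation): joint-space move of the TCP to a pose.
- bot.line_to(position, rot=None, max_speed=0.15): straight line of the TCP; rot=None keeps the orientation; max_speed is the mean speed in m/s.
- bot.set_joints(angles): joint-space move.
- bot.set_gripper(opening, newtons=None): opening from 0.0 (shut) to 1.0 (fully open); newtons is the grip in N (None keeps the last); returns when the fingers have stopped.
- bot.hold(seconds).
- bot.inverse_kinematics(position, orientation): joint angles nearest the present ones, or None.
- bot.read_camera(name): name is "scene" or "top"; returns a dict with "pixels" (480x640x3 uint8, blue, green, red), "fx", "fy", "cx", "cy" (pixels), "R" (3x3) and "t" (3): a world point X has camera coordinates R X + t. Camera axes: x right, y down, z forward; pixel columns grow to the right and rows downward; lengths in m; the calibration is good to about 2 mm. A picture is of the moment at which its call begins. There is no depth.
A pose or a line that the arm cannot do raises bot.MotionError and nothing moves.
- bot.job_done(): hands the job in, once; it reports no verdict.
Readings, each from a call of its own:
- bot.current_clock(): time.
- bot.current_joints(): joint angles.
- bot.current_joint_vel(): joint speeds.
- bot.current_effort(): joint torques, N m.
- bot.current_ee_pos(): TCP position.
- bot.current_tool_rot(): TCP orientation.
- bot.current_contact_force(): force on the tool from outside, world axes, zero at the start.
- bot.current_ft_torque(): the same for the moment, N m.
- bot.current_opening(): opening from 0.0 (shut) to 1.0 (fully open).
Only numpy, scipy, OpenCV 4.12 (cv2) and the standard library are available. Lean on these libraries where they do the work, as an engineer would, in place of code of your own. Each camera call takes 0.05 s, during which the arm holds its last target.

## Working session

There is one attempt and no reset: what is moved stays moved. The work goes in short steps, each a Python script; the robot and the scene stay as the last script left them, time stands still between calls to the robot, and variables do not carry over. Pictures are saved under pics/ and viewed, and the job is handed in when it is done.

```bash
ls; mkdir -p pics; python3 - <<'E'
from workcell import bot
import cv2,numpy as np
for n in("scene","top"):
    c=bot.read_camera(n); cv2.imwrite(f"pics/{n}0.png",c["pixels"]); print(n,c["fx"],c["cx"],c["cy"],np.round(c["R"],3).tolist(),c["t"], -np.array(c["R"]).T@np.array(c["t"]))
print(bot.current_clock(),bot.current_tool_rot(),bot.current_opening(),bot.current_contact_force())
E
```

```text
pics
scene 445.19560424750256 317.5712274616766 231.7824478301603 [[-0.625, 0.78, -0.012], [0.634, 0.499, -0.592], [-0.456, -0.377, -0.806]] [ 0.41121214 -0.2561523   1.23377759] [0.98173811 0.27228139 0.8479208 ]
top 487.1359447830582 327.15690061992956 237.09831623738972 [[-0.011, -1.0, -0.004], [-0.979, 0.011, -0.203], [0.203, 0.002, -0.979]] [-0.08375417  0.55808437  1.00641174] [ 0.34095297 -0.09180489  1.09848098]
0.1 [ 2.58523453e+00  1.78383114e+00 -2.39975505e-03] 0.997684209115628 [ 0.0208479  -0.05876163 -0.06312037]
```

View pics/scene0.png

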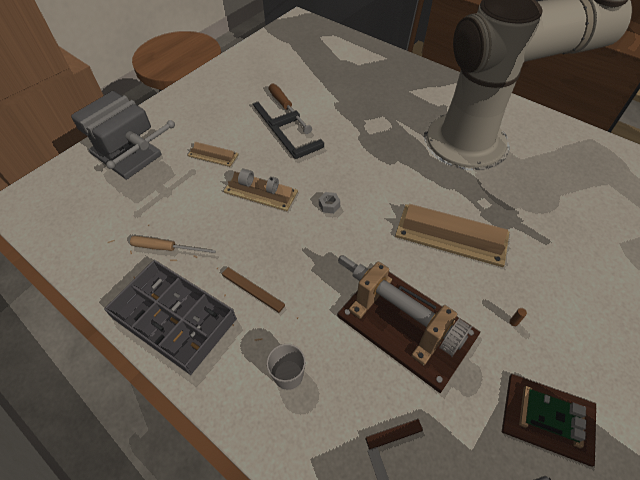

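View pics/top0.png

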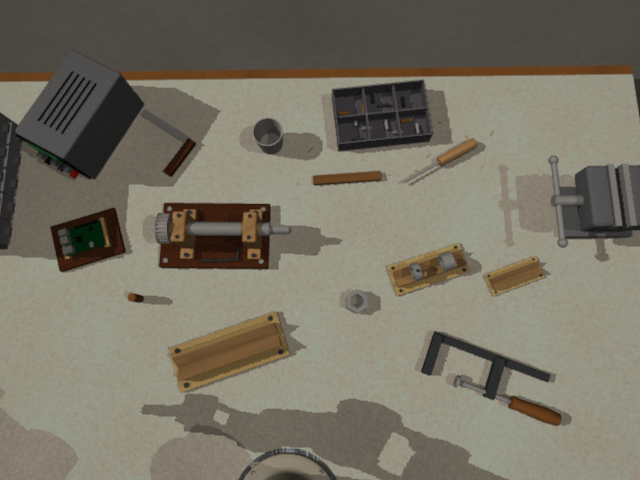

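The trough with two rings is at scene (260,188) and top (428,268). The look-alikes are the small trough at scene (212,153) / top (515,275) and the big one at scene (453,235) / top (230,352); both are empty. The shaft's thin end is at scene (350,264) / top (282,229). The ring choice needs a close crop.

```bash
python3 - <<'E'
import cv2,numpy as np
s=cv2.imread("pics/scene0.png");t=cv2.imread("pics/top0.png")
def crop(i,x,y,w,h,k): return cv2.resize(i[y:y+h,x:x+w],None,fx=k,fy=k,interpolation=cv2.INTER_CUBIC)
a=crop(s,215,160,90,60,8); cv2.imwrite("pics/c_scene_trough.png",a)
cv2.imwrite("pics/c_top_trough.png",crop(t,380,238,95,62,8))
cv2.imwrite("pics/c_scene_shaft.png",crop(s,325,240,150,110,5))
cv2.imwrite("pics/c_top_shaft.png",crop(t,145,195,160,85,5))
E
```

```text
(no output)
```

View pics/c_scene_trough.png

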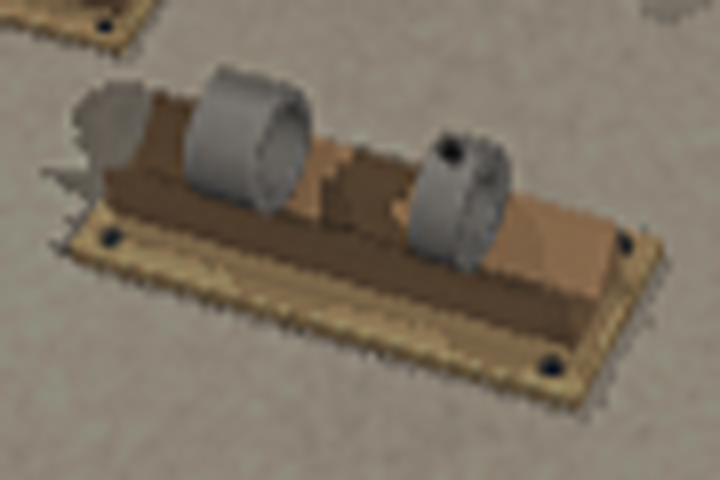

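View pics/c_top_trough.png

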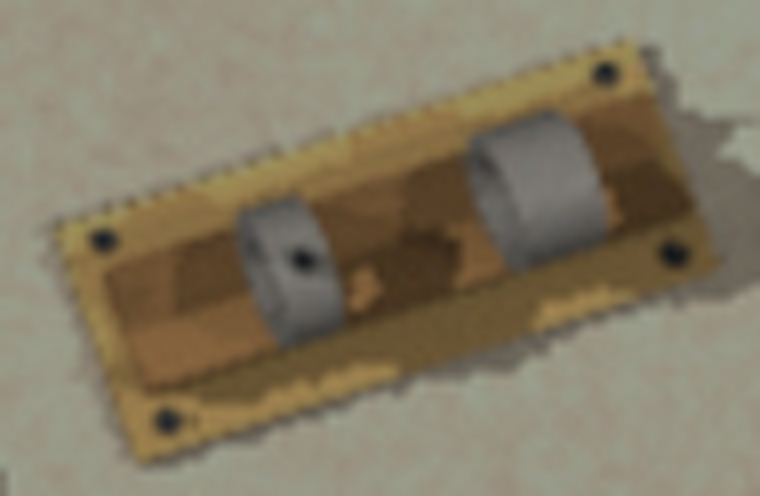

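View pics/c_scene_shaft.png

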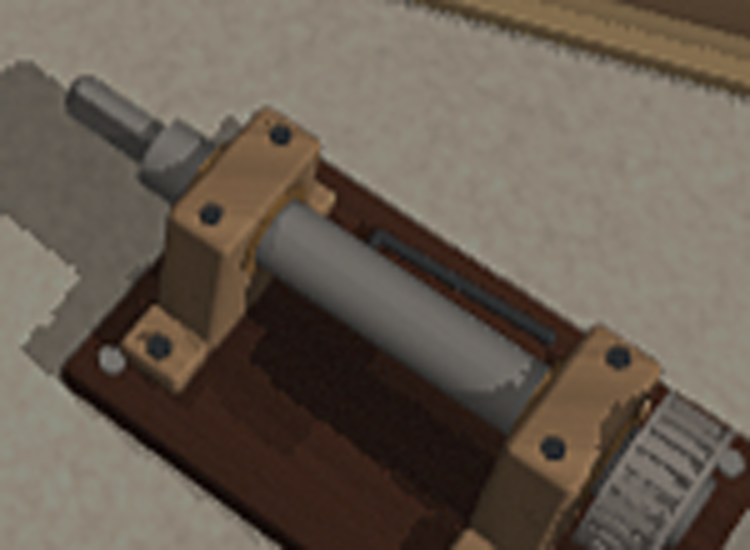

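View pics/c_top_shaft.png

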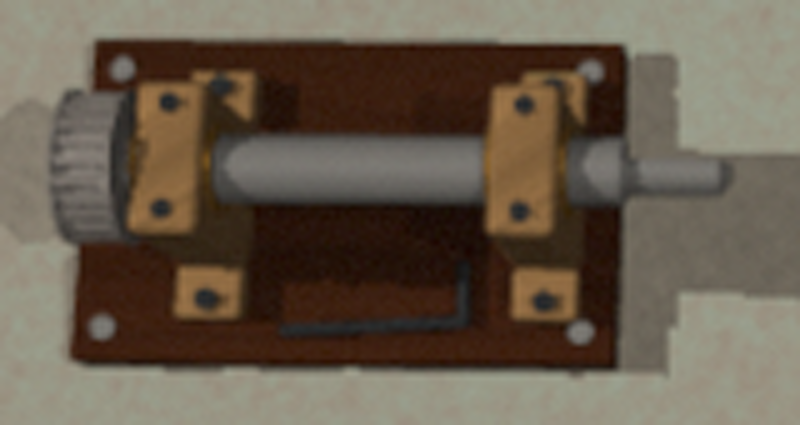

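```bash
cat > h.py <<'E'
import numpy as np,cv2
from workcell import bot
def ray(c,u,v):
    R=np.array(c["R"]);t=np.array(c["t"]);o=-R.T@t
    d=R.T@np.array([(u-c["cx"])/c["fx"],(v-c["cy"])/c["fy"],1.]);return o,d/np.linalg.norm(d)
def onz(c,u,v,z):
    o,d=ray(c,u,v);return o+d*(z-o[2])/d[2]
def proj(c,X):
    p=np.array(c["R"])@np.array(X)+np.array(c["t"]);return np.array([c["fx"]*p[0]/p[2]+c["cx"],c["fy"]*p[1]/p[2]+c["cy"]])
def tri(c1,p1,c2,p2):
    A=np.zeros((3,3));b=np.zeros(3)
    for c,p in((c1,p1),(c2,p2)):
        o,d=ray(c,*p);M=np.eye(3)-np.outer(d,d);A+=M;b+=M@o
    return np.linalg.solve(A,b)
def snap(n,name=None):
    c=bot.read_camera(n)
    if name: cv2.imwrite(f"pics/{name}.png",c["pixels"])
    return c
def crop(i,x,y,w,h,k,name):
    cv2.imwrite(f"pics/{name}.png",cv2.resize(i[y:y+h,x:x+w],None,fx=k,fy=k,interpolation=cv2.INTER_CUBIC))
E
python3 - <<'E'
from h import *
s=snap("scene");t=snap("top")
import pickle;pickle.dump((s,t),open("cams.pkl","wb"))
f=lambda x0,y0,k,u,v:((u+.5)/k-.5+x0,(v+.5)/k-.5+y0)
T=lambda u,v:f(380,238,8,u,v); 
print("screw tri",tri(t,T(304,260),s,f(215,160,8,452,150)))
print("screw top z.065",onz(t,*T(304,260),.065),"scene",onz(s,*f(215,160,8,452,150),.065))
for p in((104,240),(606,73),(675,254),(168,420)): print("foot hole",onz(t,*T(*p),.008).round(4))
for p in((110,237),(551,366),(625,242)): print("foot hole S",onz(s,*f(215,160,8,*p),.008).round(4))
T=lambda u,v:f(145,195,5,u,v);S=lambda u,v:f(325,240,5,u,v)
print("shaft mid ends top", [onz(t,*T(*p),.08).round(4) for p in((230,170),(480,170),(565,170),(622,172),(730,176))])
print("jig board corners top z.018",[onz(t,*T(*p),.018).round(4) for p in((122,68),(591,71),(580,331),(101,327))])
print("block top screws z.104",[onz(t,*T(*p),.104).round(4) for p in((169,102),(160,208),(525,104),(519,210))])
print("scene z.104",[onz(s,*S(*p),.104).round(4) for p in((618,357),(553,447),(280,134),(210,214))])
crop(s["pixels"],332,250,45,35,16,"c_scene_tip");crop(t["pixels"],255,215,45,28,16,"c_top_tip")
E
```

```text
screw tri [ 0.4818832  -0.28306132  0.06188039]
screw top z.065 [ 0.48133229 -0.28229927  0.065     ] scene [ 0.48395589 -0.28106916  0.065     ]
foot hole [ 0.4954 -0.2367  0.008 ]
foot hole [ 0.5416 -0.3812  0.008 ]
foot hole [ 0.4896 -0.3973  0.008 ]
foot hole [ 0.4445 -0.2527  0.008 ]
foot hole S [ 0.5421 -0.3813  0.008 ]
foot hole S [ 0.4958 -0.2368  0.008 ]
foot hole S [ 0.4433 -0.2519  0.008 ]
shaft mid ends top [array([0.5744, 0.2027, 0.08  ]), array([0.5731, 0.0953, 0.08  ]), array([0.5727, 0.0589, 0.08  ]), array([0.5715, 0.0344, 0.08  ]), array([ 0.5692, -0.0119,  0.08  ])]
jig board corners top z.018 [array([0.6373, 0.2725, 0.018 ]), array([0.6333, 0.0569, 0.018 ]), array([0.5127, 0.0599, 0.018 ]), array([0.517 , 0.2753, 0.018 ])]
block top screws z.104 [array([0.5986, 0.2228, 0.104 ]), array([0.553 , 0.2243, 0.104 ]), array([0.596 , 0.0727, 0.104 ]), array([0.5504, 0.0742, 0.104 ])]
scene z.104 [array([0.5536, 0.2238, 0.104 ]), array([0.5991, 0.223 , 0.104 ]), array([0.5504, 0.0736, 0.104 ]), array([0.5968, 0.0727, 0.104 ])]
```

View pics/c_scene_tip.png

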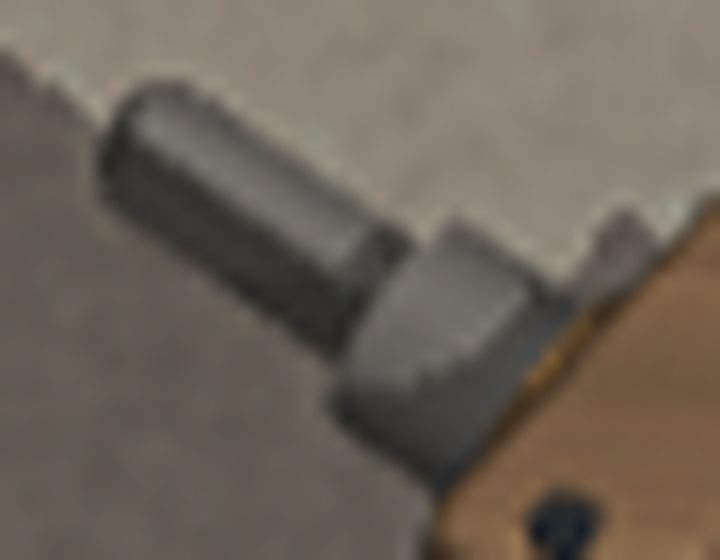

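View pics/c_top_tip.png

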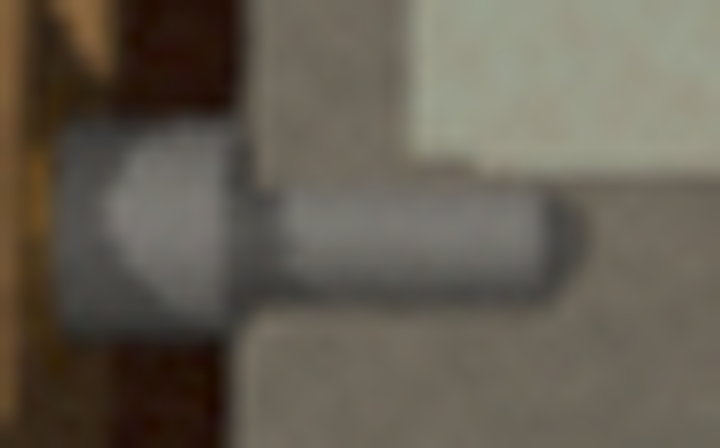

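```bash
cat >> h.py <<'E'
U=np.array([.0182,1,0]);U/=np.linalg.norm(U)      # shaft axis dir (toward blocks)
V=np.array([U[1],-U[0],0])                          # +x-ish side
MID=np.array([.5748,.1485,.080]); SH=MID-.115*U
def profile(c,lo=-.040,hi=-.008):
    """brightness vs lateral offset (mm) about the axis as seen, averaged along thin end"""
    g=cv2.cvtColor(c["pixels"],cv2.COLOR_BGR2GRAY).astype(np.float32)
    o=-np.array(c["R"]).T@np.array(c["t"]); 
    w=SH-o; w/=np.linalg.norm(w); L=np.cross(U,w); L/=np.linalg.norm(L)
    if L@V<0:L=-L
    offs=np.arange(-16,16.1,.5); out=[]
    for q in offs:
        P=np.array([proj(c,SH+y*U+q*1e-3*L) for y in np.linspace(lo,hi,30)],np.float32)
        out.append(cv2.remap(g,P[:,0].reshape(1,-1),P[:,1].reshape(1,-1),cv2.INTER_LINEAR).mean())
    return offs,np.array(out),L,w
E
python3 - <<'E'
from h import *
import pickle
s,t=pickle.load(open("cams.pkl","rb"))
for c in(s,t):
    o,p,L,w=profile(c); print(L.round(3),w.round(3)); print(" ".join(f"{a:.0f}:{b:.0f}" if a==int(a) else f"{b:.0f}" for a,b in zip(o,p)))
    print("flat edges as function of flat angle from up toward +x:")
    for a in range(30,181,15):
        e=[]
        for sg in(-60,60):
            th=np.radians(a+sg); e.append(10*(np.cos(th)*L[2]+np.sin(th)*(V@L)))
        n=np.cos(np.radians(a))*np.array([0,0,1])+np.sin(np.radians(a))*V
        print(a,np.round(e,1),"vis",round(-n@w,2))
E
```

```text
[ 0.885 -0.016 -0.466] [-0.453 -0.265 -0.851]
-16:133 133 -15:134 134 -14:135 136 -13:136 137 -12:137 135 -11:132 125 -10:116 108 -9:100 94 -8:91 91 -7:92 95 -6:97 100 -5:103 105 -4:107 108 -3:108 106 -2:103 97 -1:89 81 0:72 65 1:59 56 2:54 53 3:53 54 4:54 54 5:53 53 6:52 52 7:52 54 8:57 63 9:70 78 10:84 88 11:91 92 12:93 93 13:92 92 14:91 91 15:91 91 16:91
flat edges as function of flat angle from up toward +x:
30 [-8.5  8.8] vis 0.96
45 [-6.8  9.8] vis 0.92
60 [-4.7 10. ] vis 0.81
75 [-2.2  9.6] vis 0.65
90 [0.4 8.5] vis 0.45
105 [3.  6.8] vis 0.21
120 [5.3 4.7] vis -0.04
135 [7.3 2.2] vis -0.28
150 [ 8.8 -0.4] vis -0.51
165 [ 9.8 -3. ] vis -0.71
180 [10.  -5.3] vis -0.85
[ 0.975 -0.018  0.22 ] [ 0.22   0.119 -0.968]
-16:102 102 -15:102 102 -14:102 100 -13:96 93 -12:90 87 -11:83 80 -10:77 74 -9:77 79 -8:82 84 -7:88 91 -6:94 98 -5:101 103 -4:106 108 -3:110 112 -2:114 116 -1:118 118 0:118 117 1:117 116 2:115 114 3:112 111 4:110 109 5:108 106 6:108 110 7:111 113 8:115 118 9:121 124 10:126 127 11:128 129 12:130 130 13:130 130 14:130 130 15:130 130 16:130
flat edges as function of flat angle from up toward +x:
30 [-3.   9.8] vis 0.73
45 [-0.4  8.9] vis 0.53
60 [2.2 7.3] vis 0.3
75 [4.6 5.3] vis 0.04
90 [6.8 3. ] vis -0.22
105 [8.5 0.4] vis -0.46
120 [ 9.5 -2.2] vis -0.67
135 [10.  -4.6] vis -0.84
150 [ 9.8 -6.8] vis -0.95
165 [ 8.9 -8.5] vis -0.99
180 [ 7.3 -9.5] vis -0.97
```

Close crop: the collar is the narrower ring with the dark screw, at scene (271,179) / top (417.5,270). The wider plain ring is at top (447,261). The flat is the dark face toward +x, about 86° from up. First I'll straddle the shaft's stub with a light grip to find its lateral position exactly.

```bash
cat >> h.py <<'E'
from scipy.spatial.transform import Rotation as Ro
def tool(a):  # yaw of x_tool, pointing down
    x=np.array([np.cos(a),np.sin(a),0]);z=np.array([0,0,-1.]);return Ro.from_matrix(np.c_[x,np.cross(z,x),z]).as_rotvec()
A=np.arctan2(V[1],V[0])
def st(m=""):
    f=np.array(bot.current_contact_force());print(m,"t%.2f"%bot.current_clock(),"tcp",(np.array(bot.current_ee_pos())*1e3).round(2),"F",f.round(1),"open %.1f"%(bot.current_opening()*92));return f
E
python3 - <<'E'
from h import *
CT=np.array([.4818,-.2823,0])
for k in(0,np.pi):
    for nm,p,a in(("stub",SH+.002*U+[0,0,-.019],A+k),("collar",CT+[0,0,.021],np.radians(17.54)+k),("pre",SH-.065*U+[0,0,-.019],A+k),("mid",MID+[0,0,.015],A+k)):
        q=bot.inverse_kinematics(p,tool(a)); print(k,nm,None if q is None else np.round(q,2))
E
```

```text
0 stub [-0.15  0.32  1.73  0.    1.09 -0.13]
0 collar [-0.75  0.35  1.78 -0.    1.01 -1.05]
0 pre [-0.27  0.32  1.73  0.    1.09 -0.25]
0 mid [0.05 0.32 1.65 0.   1.17 0.07]
3.141592653589793 stub None
3.141592653589793 collar [-0.75  0.35  1.78 -0.    1.01  2.09]
3.141592653589793 pre [-0.27  0.32  1.73 -0.    1.09  2.89]
3.141592653589793 mid None
```

```bash
python3 - <<'E'
from h import *
P=SH+.002*U
bot.goto(P+[0,0,.08],tool(A)); st("above")
bot.set_gripper(.65)
bot.line_to(P+[0,0,-.017],max_speed=.1); st("down")
bot.set_gripper(.2,4); bot.hold(.3); st("closed")
c=snap("scene","s1"); t=snap("top","t1")
crop(c["pixels"],300,200,160,120,5,"s1c")
E
```

```text
above t2.43 tcp [572.67  36.4  160.08] F [-0.6 -0.3  0. ] open 92.0
down t4.18 tcp [573.44  35.41  63.81] F [0.3 1.1 0.1] open 60.0
closed t5.04 tcp [572.43  35.54  63.08] F [-4.3 -0.2  3.6] open 29.8
```

View pics/s1c.png

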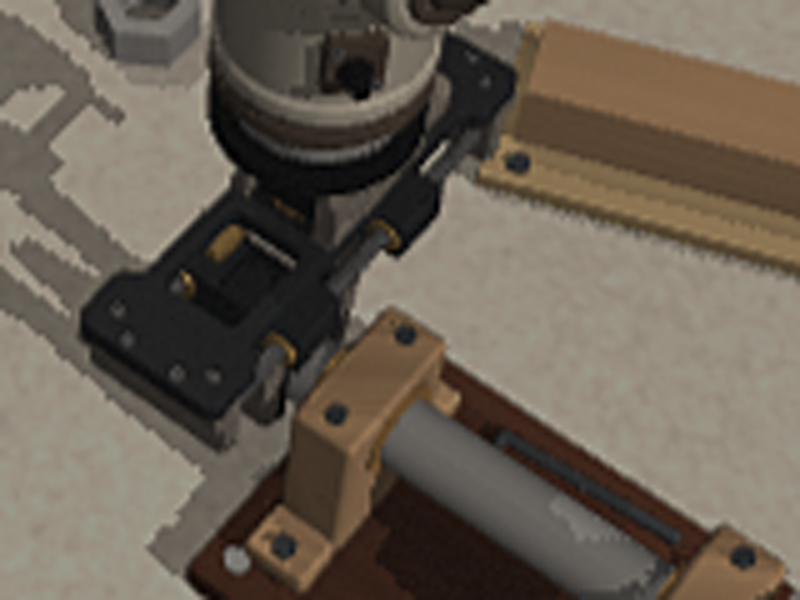

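```bash
sed -i 's/MID=np.array(\[.5748/MID=np.array([.5745/' h.py; python3 - <<'E'
from h import *
bot.set_gripper(.6); P=np.array(bot.current_ee_pos())
bot.line_to(SH+.002*U+[0,0,.05],max_speed=.15)
bot.set_gripper(0,20)
M=MID+.0125*V
bot.goto(M+[0,0,.025],tool(A)); bot.hold(.1); st("above")
z=.0155
bot.line_to(M+[0,0,z],max_speed=.05); bot.hold(.1);f=st("touch?")
while f[2]<9 and z>.0125:
    z-=.0005; bot.line_to(M+[0,0,z],max_speed=.03); bot.hold(.1); f=st("z%.4f"%z)
E
```

```text
above t7.82 tcp [587.33 147.45 105.35] F [ 0.3 -0.3 -0.5] open 0.5
touch? t8.26 tcp [586.83 147.97  95.38] F [-0.3  0.1  0.5] open 0.5
z0.0150 t8.61 tcp [586.96 148.33  95.02] F [-1.5 -0.3 -0.1] open 0.4
z0.0145 t8.96 tcp [587.07 148.32  94.62] F [-0.6  0.1  1.6] open 0.4
z0.0140 t9.31 tcp [587.17 148.33  94.34] F [-1.  -0.2  3.4] open 0.4
z0.0135 t9.66 tcp [587.57 148.3   94.07] F [-0.5  0.3  5.8] open 0.1
z0.0130 t10.01 tcp [587.99 148.27  93.91] F [ 0.5 -0.   5.8] open 0.6
z0.0125 t10.36 tcp [588.37 148.28  93.76] F [0.8 0.5 7.2] open 0.4
```

```bash
python3 - <<'E'
from h import *
for d in(.006,0,-.005):
    bot.line_to(MID+d*V+[0,0,.0125],max_speed=.03); st("d%.3f"%d)
c=snap("scene","s2"); 
crop(c["pixels"],325,240,150,110,5,"s2c")
o,p,L,w=profile(c);print(" ".join(f"{a:.0f}:{b:.0f}" if a==int(a) else f"{b:.0f}" for a,b in zip(o,p)))
E
```

```text
d0.006 t10.72 tcp [583.51 148.38  95.06] F [2.9 0.4 9.7] open 0.5
d0.000 t11.07 tcp [577.34 148.5   95.24] F [1.4 1.1 9.8] open 0.6
d-0.005 t11.39 tcp [572.35 148.57  95.2 ] F [ 0.5  1.3 10.9] open 0.3
-16:142 143 -15:143 144 -14:145 146 -13:147 148 -12:149 148 -11:144 136 -10:124 110 -9:97 86 -8:78 73 -7:71 72 -6:73 74 -5:75 76 -4:77 77 -3:77 77 -2:77 77 -1:77 77 0:77 77 1:77 78 2:78 78 3:77 77 4:77 77 5:77 77 6:77 77 7:77 75 8:72 69 9:67 67 10:71 77 11:84 90 12:94 97 13:99 99 14:99 99 15:98 98 16:98
```

View pics/s2c.png

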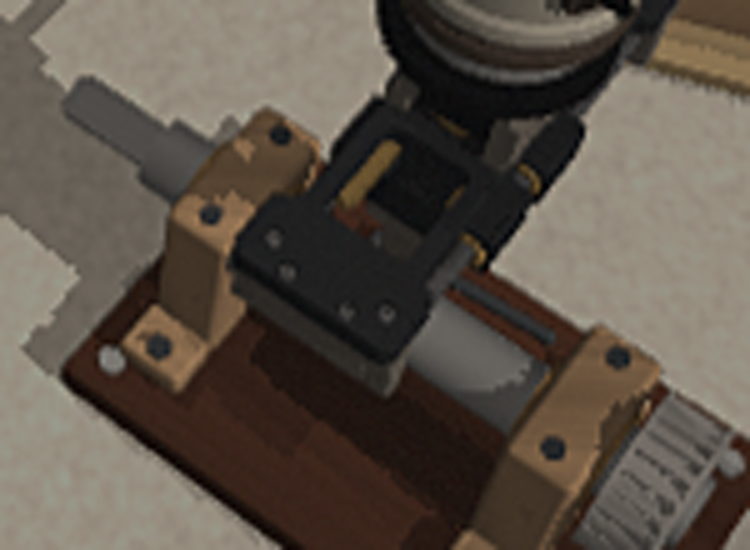

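```bash
python3 - <<'E'
from h import *
bot.hold(.2);st("settled")
for d in(-.0105,):
    bot.line_to(MID+d*V+[0,0,.0125],max_speed=.03); bot.hold(.3); st("d%.3f"%d)
for n in("scene","top"):
    c=snap(n,n+"3")
    o,p,L,w=profile(c);print(" ".join(f"{a:.0f}:{b:.0f}" if a==int(a) else f"{b:.0f}" for a,b in zip(o,p)))
    if n=="scene":crop(c["pixels"],325,240,60,45,12,"s3c")
E
```

```text
settled t11.64 tcp [572.35 148.57  95.2 ] F [ 0.2  0.3 11. ] open 0.7
d-0.011 t12.28 tcp [566.71 148.71  95.07] F [ 0.4 -0.5 10.5] open 0.3
-16:142 143 -15:143 144 -14:145 145 -13:146 147 -12:148 148 -11:145 138 -10:128 116 -9:103 93 -8:85 79 -7:76 76 -6:76 77 -5:78 79 -4:79 79 -3:80 80 -2:80 80 -1:81 81 0:81 81 1:81 81 2:81 81 3:81 81 4:81 81 5:81 79 6:75 71 7:66 61 8:56 54 9:55 59 10:66 74 11:83 90 12:95 98 13:99 100 14:100 99 15:99 99 16:98
-16:112 112 -15:112 112 -14:112 111 -13:107 104 -12:100 96 -11:91 86 -10:80 75 -9:73 74 -8:75 76 -7:77 79 -6:80 82 -5:83 84 -4:84 84 -3:85 85 -2:85 84 -1:84 84 0:84 85 1:85 85 2:85 85 3:85 85 4:85 85 5:85 85 6:85 87 7:89 91 8:94 102 9:110 118 10:126 130 11:133 137 12:140 142 13:142 142 14:143 143 15:142 142 16:142
```

View pics/s3c.png

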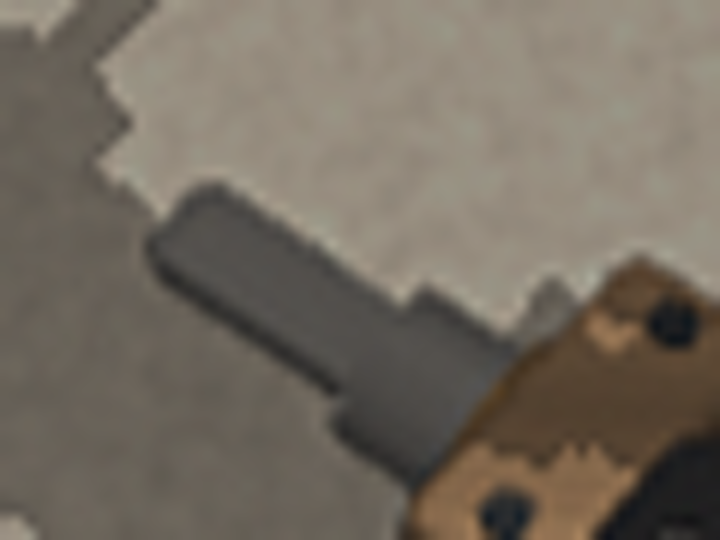

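```bash
python3 - <<'E'
from h import *
d=-.0122
bot.line_to(MID+d*V+[0,0,.0125],max_speed=.03); bot.hold(.2); st("roll")
bot.line_to(MID+d*V+[0,0,.04],max_speed=.12)
c=snap("scene","s4")
o,p,L,w=profile(c);print(" ".join(f"{a:.0f}:{b:.0f}" if a==int(a) else f"{b:.0f}" for a,b in zip(o,p)))
F=SH-.0225*U
bot.goto(F+[0,0,.03],tool(A)); bot.hold(.1); st("above flat")
z=.0075
bot.line_to(F+[0,0,z],max_speed=.06); bot.hold(.1);f=st("touch?")
while f[2]<12 and z>.0005:
    z-=.0005; bot.line_to(F+[0,0,z],max_speed=.03); bot.hold(.05); f=st("z%.4f"%z)
bot.hold(.3); st("hold")
E
```

```text
roll t12.82 tcp [564.57 148.74  94.75] F [ 0.7 -0.4 10. ] open 0.3
-16:142 143 -15:143 144 -14:144 145 -13:146 147 -12:148 148 -11:145 138 -10:127 114 -9:101 90 -8:81 75 -7:72 71 -6:72 74 -5:76 77 -4:78 78 -3:79 80 -2:80 80 -1:80 80 0:79 79 1:79 81 2:82 84 3:86 88 4:90 90 5:89 86 6:83 79 7:74 68 8:64 60 9:59 62 10:67 75 11:83 90 12:94 97 13:99 99 14:99 99 15:98 98 16:98
above flat t13.96 tcp [571.7   12.34 109.62] F [ 0.6  0.9 -0.3] open 0.3
touch? t14.58 tcp [571.9   11.02  87.44] F [-0.4 -1.2  1.3] open 0.6
z0.0070 t14.88 tcp [572.02  10.96  87.09] F [-0.1 -0.3  0.1] open 0.7
z0.0065 t15.18 tcp [571.99  11.02  86.5 ] F [ 0.5  0.  -1.4] open 0.5
z0.0060 t15.48 tcp [571.96  11.02  85.97] F [ 0.2 -0.4  0.4] open 0.3
z0.0055 t15.78 tcp [572.09  11.03  85.6 ] F [ 0.3 -0.3  1. ] open 0.7
z0.0050 t16.08 tcp [572.24  10.98  85.4 ] F [-0.7 -0.9  3.6] open 0.2
z0.0045 t16.38 tcp [572.27  11.01  85.37] F [-1.7  0.5  6.9] open 0.2
z0.0040 t16.68 tcp [572.28  11.01  85.32] F [-3.9  0.1  9.4] open 0.4
z0.0035 t16.98 tcp [572.3   11.    85.31] F [-5.1  1.2 13. ] open 0.4
hold t17.28 tcp [572.32  10.98  85.35] F [-4.8  1.3 13.6] open 0.3
```

```bash
python3 - <<'E'
from h import *
F=SH-.0225*U
print(bot.current_ft_torque())
bot.line_to(F+[0,0,.002],max_speed=.03); bot.hold(.2); st("press more")
bot.line_to(F+[0,0,.06],max_speed=.15)
bot.set_gripper(.65)
C=np.array([.4818,-.2823,0])
bot.goto(C+[0,0,.12],tool(np.radians(17.54))); bot.hold(.1);st("above collar")
for n in("scene","top"):
    c=snap(n,n+"5")
    o,p,L,w=profile(c);print(" ".join(f"{a:.0f}:{b:.0f}" if a==int(a) else f"{b:.0f}" for a,b in zip(o,p)))
    if n=="scene":crop(c["pixels"],325,240,60,45,12,"s5c")
    else:crop(c["pixels"],360,220,130,90,6,"t5c")
E
```

```text
[-0.00934964  1.05290897 -0.0021103 ]
press more t17.73 tcp [572.39  11.    85.28] F [-9.4  1.  22. ] open 0.4
above collar t20.52 tcp [ 482.42 -281.27  120.08] F [ 0.9 -0.2  0.8] open 59.7
-16:118 119 -15:119 120 -14:120 121 -13:122 122 -12:123 123 -11:121 118 -10:112 106 -9:100 95 -8:91 89 -7:88 88 -6:88 88 -5:87 87 -4:86 87 -3:87 88 -2:89 89 -1:90 91 0:92 93 1:94 95 2:96 97 3:97 98 4:98 97 5:95 92 6:87 82 7:76 70 8:64 60 9:57 56 10:58 61 11:65 69 12:72 74 13:75 76 14:76 76 15:75 75 16:75
-16:87 87 -15:87 87 -14:87 87 -13:84 82 -12:79 77 -11:75 74 -10:73 71 -9:73 79 -8:84 89 -7:94 96 -6:99 102 -5:104 104 -4:104 104 -3:104 104 -2:104 104 -1:104 104 0:105 106 1:107 108 2:108 109 3:109 110 4:110 110 5:110 111 6:111 110 7:110 109 8:109 110 9:111 113 10:114 115 11:116 117 12:117 118 13:118 119 14:119 119 15:119 119 16:119
```

View pics/s5c.png

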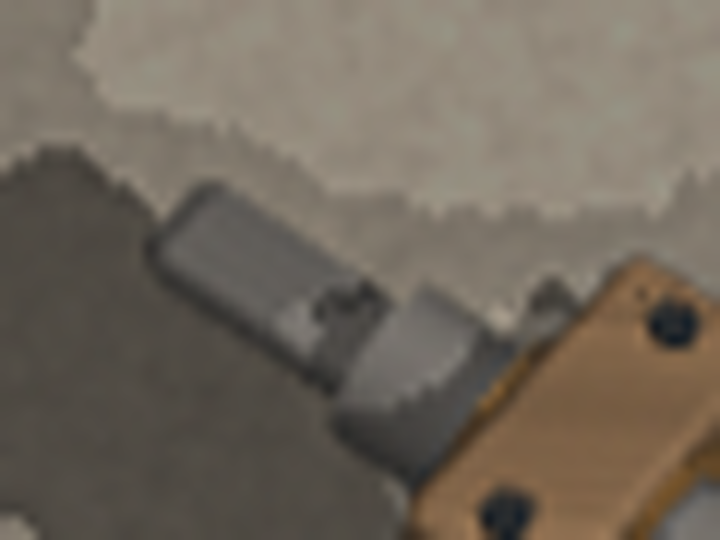

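View pics/scene5.png

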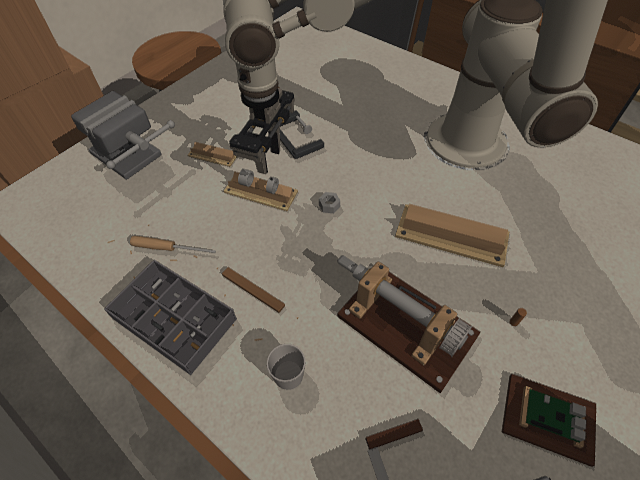

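```bash
python3 - <<'E'
from h import *
import pickle
from scipy.optimize import least_squares
from scipy.special import erf
s,t=pickle.load(open("cams.pkl","rb"))
for c,n in((s,"scene4"),(s,"scene5"),(t,"top5")):
    c["pixels"]=cv2.imread("pics/"+(n if n!="scene4" else "s4")+".png")
    o,p,L,w=profile(c,-.038,-.024)
    def m(q):
        e=q[:3];v=q[3:7];r=v[0]+0*o
        for k in range(3): r=r+(v[k+1]-v[k])*.5*(1+erf((o-e[k])/(1.41*q[7])))
        return r+q[8]*np.clip(o-min(e[0],e[1]),0,abs(e[1]-e[0]))
    s0=n[0]=="s"
    x0=([-10,6,10] if s0 else [-10,-7,10])+[p[0],p[30] if s0 else p[6],p[50] if s0 else p[30],p[-1],1,0]
    r=least_squares(lambda q:m(q)-p,x0); e=r.x[:3]
    b=(e[0]+e[2])/2; print(n,e.round(2),"sig",r.x[7].round(2),"rms",np.sqrt(np.mean(r.fun**2)).round(2),"wid",(e[2]-e[0]).round(2))
    k=np.degrees(np.arcsin(np.clip(((e[1] - b)/10),-1,1)))
    ph=np.degrees(np.arctan2(L[2],V@L)); print("  a=",(k-60-ph) if s0 else (k+60-ph))
E
```

```text
scene4 [-9.27  7.47 10.84] sig 1.04 rms 1.53 wid 20.11
  a= 9.722327699497257
scene5 [-9.4   6.97 11.33] sig 1.09 rms 1.06 wid 20.74
  a= 4.71626205842832
top5 [-11.2   -7.46  10.06] sig 1.45 rms 0.84 wid 21.26
  a= 3.708253487433087
```

View pics/t5c.png

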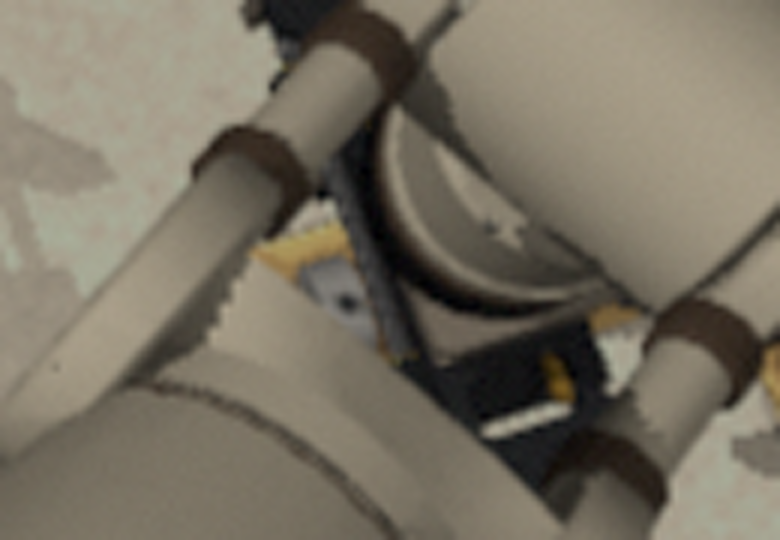

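```bash
python3 - <<'E'
from h import *
F=SH-.0225*U
bot.set_gripper(0,20)
bot.goto(F+[0,0,.03],tool(A)); 
bot.line_to(F+[0,0,.006],max_speed=.08)
def tilt():
    R=Ro.from_rotvec(bot.current_tool_rot()).as_matrix(); print("   tilt about shaft deg %.2f"%np.degrees(np.arcsin(R[2,0])))
dx=0
for z in(.004,.003,.002,.001):
    bot.line_to(F+dx*V+[0,0,z],max_speed=.03); bot.hold(.1); f=st("z%.4f"%z); tilt()
    dx+=f[0]*.00004
bot.line_to(F+dx*V+[0,0,z],max_speed=.03); bot.hold(.2); st(); tilt()
bot.line_to(F+dx*V+[0,0,.003],max_speed=.03); bot.hold(.1); st();tilt()
bot.line_to(F+dx*V+[0,0,.06],max_speed=.15)
bot.set_gripper(.65)
C=np.array([.4818,-.2823,0])
bot.goto(C+[0,0,.12],tool(np.radians(17.54)));st()
for n in("scene","top"): snap(n,n+"6")
E
python3 - <<'E'
from h import *
import pickle
from scipy.optimize import least_squares
from scipy.special import erf
s,t=pickle.load(open("cams.pkl","rb"))
for c,n in((s,"scene6"),(t,"top6")):
    c["pixels"]=cv2.imread("pics/"+n+".png")
    o,p,L,w=profile(c,-.038,-.024)
    def m(q):
        e=q[:3];v=q[3:7];r=v[0]+0*o
        for k in range(3): r=r+(v[k+1]-v[k])*.5*(1+erf((o-e[k])/(1.41*q[7])))
        return r+q[8]*np.clip(o-min(e[0],e[1]),0,abs(e[1]-e[0]))
    s0=n[0]=="s"
    x0=([-10,6,10] if s0 else [-10,-7,10])+[p[0],p[30] if s0 else p[6],p[50] if s0 else p[30],p[-1],1,0]
    r=least_squares(lambda q:m(q)-p,x0); e=r.x[:3]
    b=(e[0]+e[2])/2
    k=np.degrees(np.arcsin(np.clip(((e[1] - b)/10),-1,1)))
    ph=np.degrees(np.arctan2(L[2],V@L)); print(n,e.round(2),"  a=",(k-60-ph) if s0 else (k+60-ph))
E
```

```text
z0.0040 t23.53 tcp [571.94  10.16  85.3 ] F [-5.5 -1.8 14.6] open 0.3
   tilt about shaft deg -0.04
z0.0030 t23.88 tcp [571.96  10.15  85.28] F [-8.2 -0.4 19.5] open 0.4
   tilt about shaft deg -0.02
z0.0020 t24.23 tcp [571.96  10.15  85.22] F [-9.4 -0.7 25.3] open 0.2
   tilt about shaft deg 0.02
z0.0010 t24.58 tcp [571.99  10.13  85.21] F [-11.6  -0.3  29.2] open 0.3
   tilt about shaft deg 0.06
 t25.03 tcp [571.99  10.14  85.23] F [-10.3  -0.6  28. ] open 0.5
   tilt about shaft deg 0.13
 t25.38 tcp [571.85  10.26  85.31] F [-4.4 -0.8 15.9] open 0.3
   tilt about shaft deg 0.14
 t28.07 tcp [ 482.19 -281.59  120.04] F [-0.1  0.1  0.1] open 59.5
scene6 [-9.4   6.91 11.36]   a= 4.1280007530088625
top6 [-11.28  -7.38  10.11]   a= 4.530192731607375
```

Two presses agree: the fingertips rest on the flat at z ≈ 85.2–85.3 mm with about 29 N, and the tool tilt is 0.1°. Next I'll grip the collar across its rim.

```bash
python3 - <<'E'
from h import *
C=np.array([.4818,-.2823,0]); a=np.radians(17.54)
bot.line_to(C+[0,0,.021],max_speed=.1); bot.hold(.1); st("down")
bot.set_gripper(.3,15); bot.hold(.2); f=st("grip15")
X=np.array([np.cos(a),np.sin(a),0]); print("lateral F",f@X,"lat offset mm",(np.array(bot.current_ee_pos())-C)@X*1e3)
snap("scene","s7")
i=cv2.imread("pics/s7.png");crop(i,215,110,110,100,6,"s7c")
E
```

```text
down t29.41 tcp [ 482.35 -282.79   21.85] F [ 0.9 -0.3 -0.1] open 60.1
grip15 t30.04 tcp [ 482.14 -282.39   21.24] F [1.3 0.8 1.4] open 39.5
lateral F 1.4920542751901318 lat offset mm 0.29433710533431584
```

View pics/s7c.png

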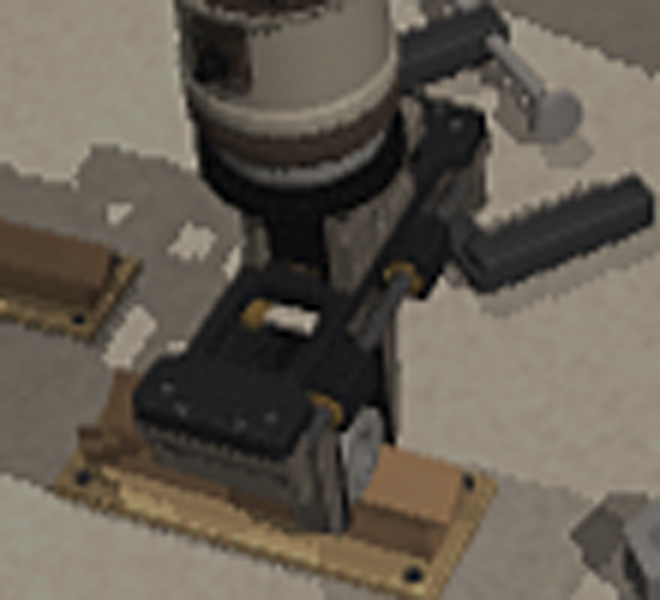

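```bash
python3 - <<'E'
from h import *
bot.set_gripper(.3,40); bot.hold(.1); st("grip40")
C=np.array([.4818,-.2823,0]); 
bot.line_to(C+[0,0,.06],max_speed=.1)
bot.line_to(C+[0,0,.12],max_speed=.15); bot.hold(.1); st("lift")
P=SH-.068*U
bot.goto(P+[0,0,.03],tool(A))
bot.line_to(P+[0,0,-.0187],max_speed=.12); bot.hold(.3); st("pre")
print(np.array(bot.current_ee_pos())-P, (np.array(bot.current_ee_pos())-SH)@V)
c=snap("scene","s8");crop(c["pixels"],285,200,130,95,6,"s8c")
c=snap("top","t8");crop(c["pixels"],235,180,120,90,6,"t8c")
E
```

```text
grip40 t30.41 tcp [ 482.11 -282.39   21.22] F [2.3 0.9 2.7] open 39.2
lift t31.60 tcp [ 480.84 -281.44  118.18] F [-1.4  0.6 -1.9] open 39.4
pre t33.48 tcp [571.73 -34.61  62.09] F [-0.1 -0.2  0.2] open 39.1
[ 0.00055566 -0.00013946 -0.01791269] 0.0005581057917169948
```

View pics/s8c.png

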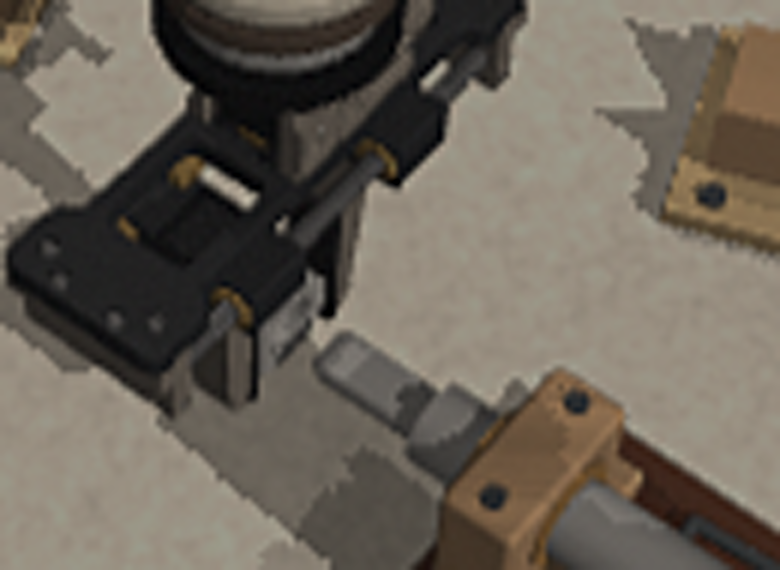

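View pics/t8c.png

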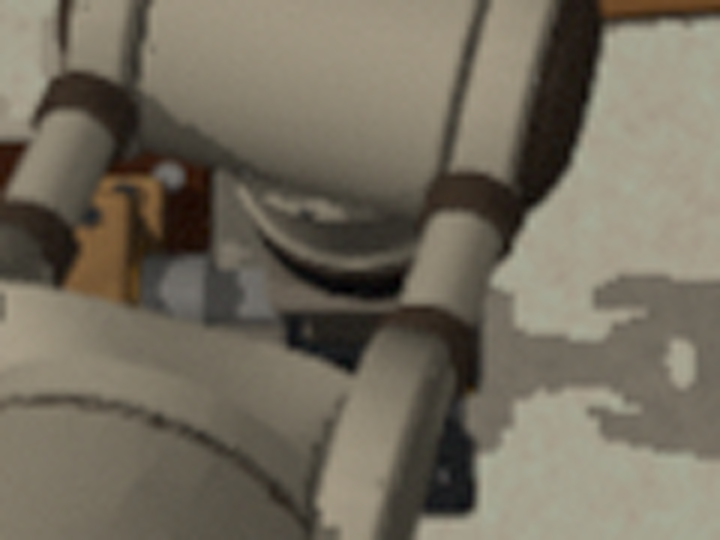

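```bash
python3 - <<'E'
from h import *
bot.hold(.2);st()
P=SH-.068*U+[0,0,-.0187]; cmd=P.copy()
for k in range(2):
    e=np.array(bot.current_ee_pos())-P; cmd=cmd-e
    bot.line_to(cmd,max_speed=.03); bot.hold(.4); print((cmd-P)*1e3,(np.array(bot.current_ee_pos())-P)*1e3)
R=Ro.from_rotvec(bot.current_tool_rot()).as_matrix();print(R.round(4), V,U)
E
```

```text
t33.78 tcp [571.2  -34.44  61.37] F [-0.7 -0.5 -2. ] open 39.0
[-0.02540393 -0.03337209 -0.06529754] [-0.0239281  -0.00754717 -0.07177821]
[-0.00147583 -0.02582492  0.00648068] [ 0.00965637 -0.02756823  0.01632271]
[[ 0.9998 -0.0182  0.    ]
 [-0.0182 -0.9998 -0.    ]
 [ 0.     -0.     -1.    ]] [ 0.99983442 -0.01819699  0.        ] [0.01819699 0.99983442 0.        ]
```

```bash
python3 - <<'E'
from h import *
z=-.0187
for d in(-.054,-.049,-.044,-.038,-.030,-.020,-.012):
    bot.line_to(SH+d*U+[0,0,z],max_speed=.05); bot.hold(.12); f=st("d%.3f"%d)
    print("    along %.2f lat %.2f"%((np.array(bot.current_ee_pos())-SH)@U*1e3,(np.array(bot.current_ee_pos())-SH)@V*1e3))
    if abs(f@U)>12 or np.linalg.norm(f)>20: print("STOP");break
E
```

```text
d-0.054 t35.63 tcp [571.44 -20.48  61.31] F [-0.9 -0.5 -0.9] open 39.3
    along -54.01 lat 0.02
d-0.049 t36.00 tcp [571.53 -15.49  61.31] F [ 0.2 -0.  -0.8] open 39.3
    along -49.02 lat 0.01
d-0.044 t36.37 tcp [571.61 -10.45  61.29] F [ 0.2 -0.  -1.8] open 39.3
    along -43.98 lat 0.00
d-0.038 t36.75 tcp [571.72  -4.41  61.3 ] F [-0.4  0.6 -1.2] open 39.3
    along -37.94 lat 0.00
d-0.030 t37.17 tcp [571.85   3.55  61.31] F [-1.1  0.4 -0.1] open 39.4
    along -29.97 lat -0.01
d-0.020 t37.64 tcp [572.04  13.55  61.27] F [ 0.4  0.3 -1.3] open 39.5
    along -19.97 lat -0.01
d-0.012 t38.07 tcp [572.19  21.56  61.31] F [ 0.1  0.1 -0.9] open 39.4
    along -11.96 lat 0.00
```

```bash
python3 - <<'E'
from h import *
z=-.0187;d=-.012
while d<-.003:
    d+=.0005
    bot.line_to(SH+d*U+[0,0,z],max_speed=.03); bot.hold(.06); f=st("d%.4f"%d)
    if f@U<-8: break
print("along %.2f"%((np.array(bot.current_ee_pos())-SH)@U*1e3))
c=snap("scene","s9");crop(c["pixels"],305,210,120,90,6,"s9c")
E
```

```text
d-0.0115 t38.38 tcp [572.23  21.93  61.33] F [ 0.   0.2 -1.3] open 39.0
d-0.0110 t38.68 tcp [572.2   22.53  61.29] F [ 0.   0.2 -0.1] open 39.3
d-0.0105 t38.99 tcp [572.22  23.02  61.29] F [-0.5 -0.6 -1.1] open 39.5
d-0.0100 t39.30 tcp [572.26  23.55  61.32] F [ 0.8 -0.5 -0.8] open 39.3
d-0.0095 t39.61 tcp [572.24  24.04  61.3 ] F [-0.1  0.1 -1.5] open 39.5
d-0.0090 t39.92 tcp [572.22  24.55  61.26] F [ 0.1 -0.5 -1.1] open 39.7
d-0.0085 t40.23 tcp [572.23  25.02  61.27] F [ 0.6 -0.3 -1. ] open 39.8
d-0.0080 t40.53 tcp [572.27  25.53  61.3 ] F [-0.2  0.5 -1.6] open 39.9
d-0.0075 t40.84 tcp [572.24  25.62  61.28] F [ 0.1 -1.9 -1.4] open 39.5
d-0.0070 t41.15 tcp [572.24  25.66  61.28] F [-0.6 -4.9 -1.4] open 38.9
d-0.0065 t41.46 tcp [572.28  25.68  61.31] F [-0.5 -6.8 -1.6] open 39.2
d-0.0060 t41.77 tcp [572.25  25.69  61.28] F [-1.1 -8.2 -1.8] open 39.3
along -7.83
```

View pics/s9c.png

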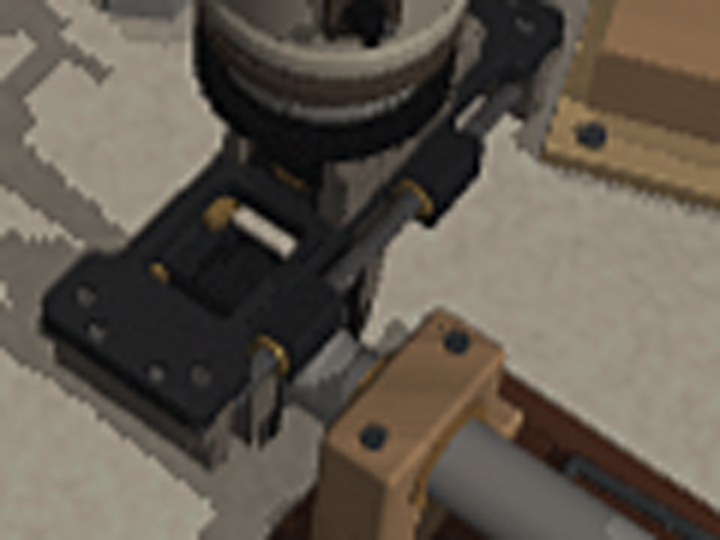

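The collar met the shoulder at −7.8 mm (expected −8) with an 8 N reaction. Now I press down to seat the screw.

```bash
python3 - <<'E'
from h import *
bot.set_gripper(.3,55); st()
z=-.0187;d=-.006
while z>-.0235:
    z-=.0004
    bot.line_to(SH+d*U+[0,0,z],max_speed=.03); bot.hold(.06); f=st("z%.4f"%z)
    if f[2]>13: break
bot.hold(.5); st("hold"); print("along %.2f"%((np.array(bot.current_ee_pos())-SH)@U*1e3))
c=snap("scene","s10");crop(c["pixels"],305,210,120,90,6,"s10c")
E
```

```text
t42.03 tcp [572.28  25.68  61.33] F [-0.4 -6.9 -0.9] open 38.7
z-0.0191 t42.34 tcp [572.28  25.68  61.25] F [-1.8 -8.8  0. ] open 39.3
z-0.0195 t42.65 tcp [572.36  25.67  61.06] F [-2.9 -9.2  2. ] open 38.9
z-0.0199 t42.96 tcp [572.54  25.66  60.86] F [-2.4 -7.8  2.2] open 39.3
z-0.0203 t43.27 tcp [572.7   25.66  60.55] F [-2.5 -8.3  2.1] open 39.2
z-0.0207 t43.58 tcp [572.84  25.66  60.26] F [-2.7 -8.8  2.5] open 39.0
z-0.0211 t43.88 tcp [572.96  25.68  59.92] F [-1.8 -8.1  1.7] open 39.2
z-0.0215 t44.19 tcp [573.07  25.66  59.68] F [-1.9 -7.8  4.2] open 38.9
z-0.0219 t44.50 tcp [573.08  25.66  59.5 ] F [-2.5 -7.4  4.7] open 39.1
z-0.0223 t44.81 tcp [573.11  25.66  59.42] F [-3.5 -7.9  6.5] open 38.8
z-0.0227 t45.12 tcp [573.12  25.66  59.36] F [-5.3 -7.6  9.5] open 39.1
z-0.0231 t45.42 tcp [573.15  25.66  59.31] F [-5.4 -7.6 11.6] open 39.0
z-0.0235 t45.73 tcp [573.16  25.65  59.27] F [-7.3 -8.3 14. ] open 39.2
hold t46.23 tcp [573.15  25.66  59.27] F [-7.  -7.2 14.4] open 39.5
along -7.85
```

View pics/s10c.png

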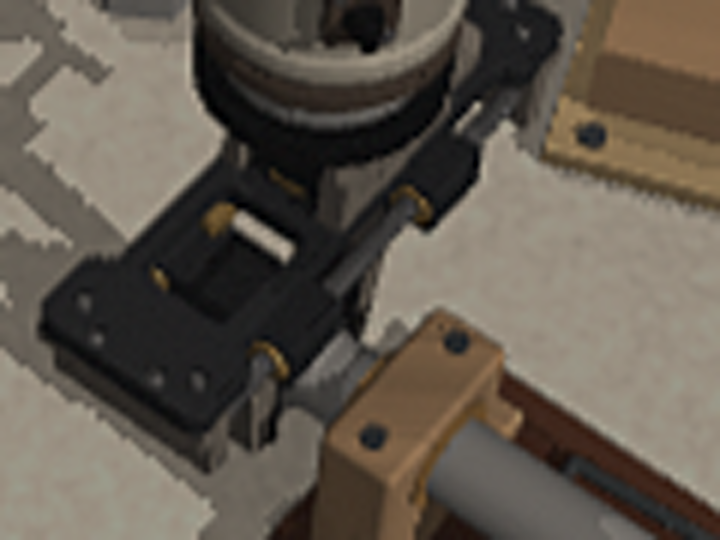

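The collar drifted +0.9 mm in x while I pressed (arm compliance). That could put the bore wall on the flat's edge instead of the screw tip, so I'll lift slightly and press again with the drift compensated.

```bash
python3 - <<'E'
from h import *
d=-.006; lat=0.
bot.line_to(SH+d*U+[0,0,-.0187],max_speed=.03); bot.hold(.15); st("up")
L0=lambda:(np.array(bot.current_ee_pos())-SH)@V
print(L0()*1e3)
z=-.0187
while z>-.0245:
    z-=.0005
    bot.line_to(SH+d*U+lat*V+[0,0,z],max_speed=.03); bot.hold(.1); f=st("z%.4f lat_cmd %.2f"%(z,lat*1e3)); e=L0()
    lat-=.8*e+0
    if f[2]>12: break
for k in range(3):
    bot.line_to(SH+d*U+lat*V+[0,0,z],max_speed=.03); bot.hold(.1); f=st("adj lat_cmd %.2f"%(lat*1e3)); lat-=.8*L0()
print(L0()*1e3,lat)
E
```

```text
up t46.74 tcp [572.56  25.65  61.88] F [-1.4 -8.1 -0.7] open 39.0
0.29484975676495934
z-0.0192 lat_cmd 0.00 t47.09 tcp [572.69  25.68  61.59] F [-2.4 -8.3  2. ] open 39.2
z-0.0197 lat_cmd -0.34 t47.44 tcp [572.75  25.65  61.33] F [-1.4 -7.2  1.7] open 39.0
z-0.0202 lat_cmd -0.73 t47.79 tcp [572.79  25.65  61.06] F [-0.6 -6.4  2.6] open 39.0
z-0.0207 lat_cmd -1.15 t48.14 tcp [572.76  25.66  60.75] F [ 0.  -8.6  1.7] open 39.2
z-0.0212 lat_cmd -1.55 t48.49 tcp [572.68  25.65  60.41] F [ 0.9 -7.2  3.2] open 39.0
z-0.0217 lat_cmd -1.88 t48.84 tcp [572.54  25.68  59.98] F [ 0.8 -7.4  1.8] open 39.2
z-0.0222 lat_cmd -2.10 t49.19 tcp [572.38  25.65  59.52] F [ 0.8 -7.2  2.7] open 39.6
z-0.0227 lat_cmd -2.20 t49.54 tcp [572.37  25.68  59.32] F [ 0.3 -7.1  4.2] open 39.1
z-0.0232 lat_cmd -2.28 t49.89 tcp [572.41  25.66  59.26] F [-0.5 -6.7  7.1] open 39.4
z-0.0237 lat_cmd -2.40 t50.24 tcp [572.44  25.67  59.2 ] F [-1.7 -7.8  9.5] open 39.2
z-0.0242 lat_cmd -2.54 t50.59 tcp [572.44  25.64  59.1 ] F [-2.2 -6.9 11.9] open 38.9
z-0.0247 lat_cmd -2.68 t50.94 tcp [572.52  25.66  59.08] F [-3.8 -8.  13.5] open 39.0
adj lat_cmd -2.89 t51.29 tcp [572.53  25.66  59.08] F [-2.3 -7.6 13.6] open 39.2
adj lat_cmd -3.10 t51.64 tcp [572.52  25.66  59.08] F [-2.7 -7.1 12.4] open 38.9
adj lat_cmd -3.30 t51.99 tcp [572.54  25.63  59.1 ] F [-1.2 -6.8 11.3] open 39.0
0.27313503579615134 -0.0035161306988563293
```

```bash
python3 - <<'E'
from h import *
lat=-.0033
bot.line_to(SH-.006*U+lat*V+[0,0,-.0252],max_speed=.03); bot.hold(.5); st("hold"); print("lat,along",(np.array(bot.current_ee_pos())-SH)@V*1e3,(np.array(bot.current_ee_pos())-SH)@U*1e3, bot.current_ft_torque())
c=snap("scene","s11");a=c["pixels"][215:290,310:410]
t=snap("top","t11");b=t["pixels"][195:270,215:315]
cv2.imwrite("pics/f11.png",cv2.resize(np.hstack([a,b]),None,fx=4,fy=4,interpolation=cv2.INTER_CUBIC))
E
```

```text
hold t52.74 tcp [572.52  25.65  59.  ] F [-2.2 -6.3 15.2] open 38.8
lat,along 0.25320518929284347 -7.86284610483369 [-1.17311749  0.46778456 -0.02317343]
```

View pics/f11.png

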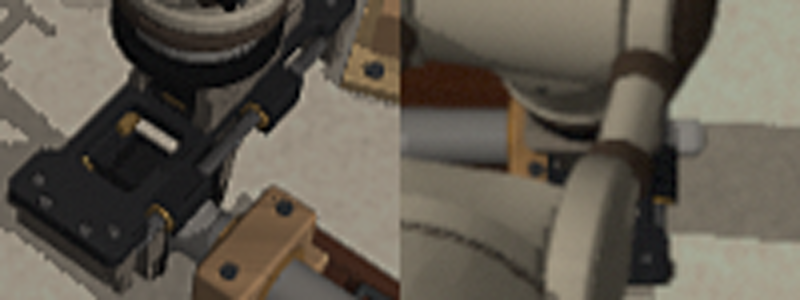

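View pics/s11.png

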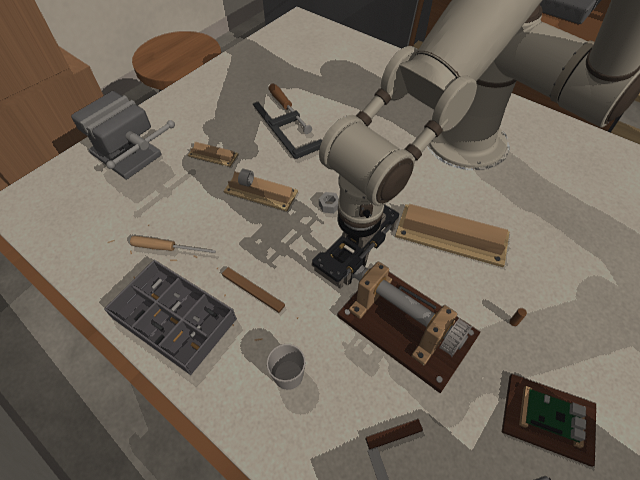

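```bash
python3 - <<'E'
from h import *
import pickle
s,t=pickle.load(open("cams.pkl","rb"))
for n in("top6","t11"):
    t["pixels"]=cv2.imread(f"pics/{n}.png")
    o,p,L,w=profile(t,-.040,-.034);print(n," ".join(f"{a:.0f}:{b:.0f}" if a==int(a) else f"{b:.0f}" for a,b in zip(o,p)))
i=cv2.imread("pics/t11.png");crop(i,372-95,218,40,25,18,"tip11")
E
```

```text
top6 -16:88 87 -15:87 87 -14:86 86 -13:84 82 -12:80 78 -11:77 75 -10:74 72 -9:74 79 -8:84 89 -7:94 97 -6:100 103 -5:106 107 -4:107 107 -3:107 107 -2:107 107 -1:107 107 0:108 108 1:108 109 2:108 108 3:108 108 4:108 108 5:108 108 6:108 107 7:107 107 8:108 112 9:117 122 10:127 130 11:134 137 12:140 141 13:141 142 14:142 142 15:142 143 16:143
t11 -16:110 110 -15:110 109 -14:109 108 -13:105 102 -12:99 95 -11:93 90 -10:87 85 -9:85 91 -8:97 103 -7:109 112 -6:116 119 -5:122 123 -4:124 124 -3:124 125 -2:125 125 -1:125 125 0:125 125 1:125 126 2:125 125 3:125 125 4:125 125 5:124 124 6:124 124 7:123 123 8:123 128 9:134 139 10:144 148 11:151 154 12:158 160 13:160 160 14:161 161 15:161 161 16:161
```

View pics/tip11.png

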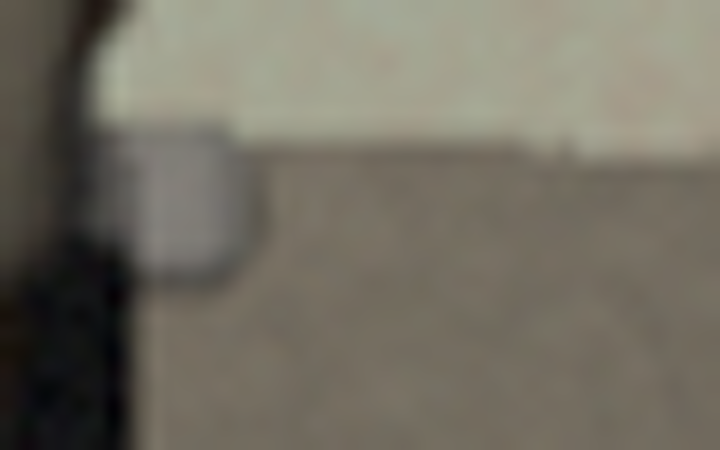

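The tip's brightness profile has the same shape as right after the levelling press: flat region −7.5 to +8.5 mm, dark strip in the same place. So the shaft has not turned, and the flat still faces up. Force and pose are steady, so I'm handing in.

```bash
python3 - <<'E'
from h import *
st("before"); bot.job_done(); print("done")
E
```

```text
before t52.84 tcp [572.53  25.65  59.03] F [-1.6 -6.2 14.8] open 39.3
the job is handed in; nothing more can be done
done
```

I finished the job and handed it in at about 53 s. The arm is still gripping the collar and pressing it down. The system gives no verdict, so these are my own checks.

- **Flat:** I rolled the shaft about 86° under the closed fingertips, then pressed on the flat twice, with up to 29 N. The fingertips stopped at 85.2–85.3 mm both times (85 mm expected), with the tool tilted only 0.1°. The two camera estimates disagreed slightly, reading about 4° off level. I put that down to image blur, so the flat may not be perfectly level.
- **Collar:** I lifted it from the trough with the screw up and slid it on with no noticeable resistance. It met the shoulder with its centre about 7.8 mm from it (8 mm expected) and still pushes against it with about 6 N.
- **Screw on the flat:** The first press drifted 0.9 mm sideways and could have caught the bore wall, so I lifted slightly and pressed again with the drift corrected. The arm now holds about 15 N down and is 0.25 mm off the shaft axis. The collar sits 0.3–0.7 mm lower than I calculated for the screw touching the flat, probably from finger give or a small slip in the grip.
- **Final look:** The top camera shows the shaft end has not turned since the levelling press. The screw tip can't be seen under the gripper, so its contact is judged from force and height alone. In the last picture the spacer ring is still in the trough and nothing else appears to have moved.

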